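# Load and lock the robot-kit battery dock

## Robot

A 6-joint arm with a two-finger parallel gripper is mounted at the origin on the work surface. World frame = base frame: x ahead of the robot, y to its left, z up, the work surface at z = 0. Lengths are in m, angles in degrees, forces in N, time in s.
With the tool pointing down it reaches from about 0.4 to 0.825 m from the base axis. Payload 7 kg.
Tool frame: the origin (TCP) lies midway between the tips of the shut fingers; the grasp point (between the pads) lies 19 mm behind it; z points along the fingers, y is the line along which they close (so a half turn about z gives the same grasp; the last joint's range is limited). The gripper opens to 88 mm and grips with 3 to 60 N. Pads are 19 mm wide; open, the fingers measure 130 mm over their backs; the gripper's body (78 mm by 193 mm) begins 47 mm behind the grasp point.
Start: joints at [81.996, 20.546, 0.682, 0, -70.136, -16.507], TCP at [0.28, 0.614, 0.227] pointing down, gripper open.
Joint ranges: [-176.03, 176.03], [-82.01, 121.73], [-58.28, 71.71], [-173.87, 95.51], [-174.79, -0.11], [-173.66, 173.66]. Speed limits (degrees/s): [136.94, 136.94, 172.46, 180, 180, 180].

## Interface

Orientations are given as a 3x3 rotation matrix whose columns are the frame's x, y, z axes.
In Python, from rig import robot gives the robot as it stands. Calls block until the motion is done:
- robot.goto(position, orientation): joint-space move of the TCP to a pose.
- robot.servo_line(position, ori=None, speed=0.15): straight line of the TCP; ori=None keeps the orientation; speed is the mean speed in m/s.
- robot.movej(angles): joint-space move.
- robot.move_gripper(opening): opening from 0.0 (shut) to 1.0 (fully open); the grip force is fixed at half the most; returns when the fingers have stopped.
- robot.dwell(seconds).
- robot.ik(position, orientation): joint angles nearest the present ones, or None.
- robot.grab_frame(name): name is "scene" or "top"; returns (picture, depth): 384x512x3 uint8, red, green, blue; 384x512 float32, m along the optical axis (not along the pixel's ray), 0 where there is no reading.
- robot.camera_info(name): a dict with "vfov" (degrees; the focal length in pixels is half the picture's height over the tangent of half this angle, whatever the lens; pixels are square), "cx", "cy" (the principal point, pixels), "view" (4x4, takes a point from world to camera coordinates). Camera axes: x right, y down, z forward; pixel columns grow to the right and rows downward; lengths in m; the calibration is good to about 2 mm. A picture is of the moment at which its call begins. camera_info takes no time and is no camera call.
A pose or a line that the arm cannot do raises robot.Unreachable and nothing moves.
- robot.job_done(): hands the job in; it is judged then, once.
Readings, each from a call of its own:
- robot.read_t(): time.
- robot.read_qpos(): joint angles.
- robot.read_qvel(): joint speeds.
- robot.read_effort(): joint torques, N m.
- robot.read_position(): TCP position.
- robot.read_tcp_rot(): TCP orientation.
- robot.read_force(): force on the tool from outside, world axes, zero at the start.
- robot.read_ft_torque(): the same for the moment, N m.
- robot.read_grip_width(): opening from 0.0 (shut) to 1.0 (fully open).
- robot.read_finger_force(): force on a finger pad.
Only numpy, scipy, OpenCV 4.12 (cv2) and the standard library are available. Lean on these libraries where they do the work, as an engineer would, in place of code of your own. Each camera call takes 0.05 s, during which the arm holds its last target. There are 200 camera calls.

## Task

On the sloping battery dock, push the black battery pack up its channel until its spring catch clicks and it is fully home, then swing the lid down shut over it, and then turn the metal turnbutton until it stops, pointing straight over the lid, so the lid is locked. Leave everything else on the desk where it is.

Things in the scene. Friction and masses are not known exactly. Their poses are not given: they have to be found in the camera images.
- dock: Fixed white plastic wedge, 240 (x) by 200 (y) mm, with a face that slopes up at 30 degrees away from the robot from 50 mm high at its front edge (x = -100 mm) to 165 mm at x = +100 mm, then a level top to x = +140 mm. Origin: centre of its underside, on the desk. Its position and yaw vary.
- deck: Frame of the dock's sloping face, fixed to the dock at (-82.7, 0, 60) mm in the dock's axes: origin on the middle line of the slope surface near its low end; x up the slope (away from the robot), y to the left, z square out of the slope (30 degrees from vertical, leaning to the robot). Lid hinge at its top end, turnbutton on the right rail.
- channel (a point): Mouth of the battery's channel, on the slope surface at deck (25, 0, 0) mm. Two grey rails flank it, each deck x 25 to 190, y 38 to 88 (and -88 to -38), z 0 to 36 mm: a channel 76 mm wide, open at the low end, closed at the top end by a block x 188 to 223, y -88 to 88, z 0 to 36 mm.
- sled (a joint): Slide of the battery pack, m: 0 at the low end, grows as it goes up the slope (deck +x), 0.055 fully home against its stop. The pack is a black block 90 mm long, 68 mm wide, 31 mm high; its low end is at deck x = 30 mm + slide. A spring catch resists with up to about 10 N from 41 to 49 mm and then snaps it home and holds it.
- sled_rear (a point): Middle of the pack's low-end face (the face to push), 20 mm above the slope surface; moves with the pack.
- lid (a joint): Hinge of the lid, rad: 0 shut flat on the rails, grows as its low edge swings up and away from the slope (up to 1.6). Starts part open, overhanging the channel; a stiff hinge, stays where it is left. Some 2 to 3 N at its edge moves it.
- lid_edge (a point): Middle of the upper (outer) side of the lid's free low edge. The lid is a grey plate 118 mm from hinge to edge, 172 mm wide, 8 mm thick; shut, its top is 44 mm above the slope surface and its free edge at deck x = 77 mm.
- lid_hinge (a point): Middle of the lid's hinge line (along deck y), at the underside of the lid: deck (195, 0, 36) mm.
- turnbutton (a joint): Pivot of the steel turnbutton about deck z, rad: 0 (a stop) with its arm pointing straight up the slope over the lid, locked; grows as the arm turns outwards, to the right and away from the lid (1.57: arm along deck -y). Stays where it is left, turned by about 0.06 N m. Turned in before the lid is shut, the arm is in the lid's way.
- turn_grip (a point): Middle of the turnbutton's upright fin, on the pivot axis, at deck (52, -63, 71) mm. The fin is 46 mm long (along the arm, centred on the pivot), 10 mm thick and 24 mm high, deck z 55 to 79 mm. Its own x axis points along the arm.
- turn_tip (a point): End of the turnbutton's arm, 62 mm from the pivot. The arm is 20 mm wide and 8 mm thick, deck z 47 to 55 mm, 3 mm clear above the shut lid.
- cup: Bystander: white cup, 76 mm across, 95 mm high, open, empty. Origin: centre of its underside.
- jar: Bystander: capped jar, 72 mm across, 80 mm high. Origin: centre of its underside.
- driver: Bystander: screwdriver lying on the desk, 160 mm long. Origin: at desk level under its middle.
- bracket: Bystander: U-shaped aluminium bracket, 90 x 50 x 40 mm. Origin: centre of its underside.
- car: Bystander: grey model car with four wheels and two front feelers, about 200 x 110 x 95 mm. Origin: between its wheels, at desk level.
- mouse: Bystander: black computer mouse, round, 68 mm across, 36 mm high. Origin: centre of its underside.

How it is judged (in metres and radians):
On the way, in this order (a step that is already met when the one before it is completed fails the run):
1. the battery pack is fully home in its catch, the lid still open (value of joint sled above 0.0515 m and value of joint lid above 0.3 rad), for 0.2 s.
2. the lid is shut on the rails, the turnbutton not yet over it (value of joint lid below 0.035 rad and value of joint turnbutton above 0.6 rad), for 0.2 s.
3. the turnbutton points straight over the shut lid (value of joint turnbutton below 0.15 rad and value of joint lid below 0.035 rad), for 0.2 s.
At the end, for the whole second after the job is handed in: The battery pack is home (slide over 51.5 mm of 55), the lid is shut (under 0.035 rad, about 4 mm at its edge) and the turnbutton points over the lid (within 0.15 rad of its stop), still and released. Done in that order. No bystander has been moved by more than 40 mm (all of step 3 and value of joint sled above 0.0515 m and velocity of joint turnbutton between -0.05 and 0.05 rad/s); the robot touches nothing.
It fails at once if a bystander (cup, jar, screwdriver, bracket, model car or mouse) is moved by more than 40 mm (distance of any of cup, jar, driver, bracket, car, mouse from where it was at the start of the episode above 0.04 m).
It also fails if it takes over 64 s, if anything falls off the work surface, if the arm or the gripper's body presses on something with over 40 N, if the wrist force passes 120 N, or if a joint passes its speed limit or range.

## Working session

There is one attempt and no reset: what is moved stays moved. The work goes in short steps, each a Python script; the robot and the scene stay as the last script left them, time stands still between calls to the robot, and variables do not carry over. Pictures are saved under pics/ and viewed, at most 10 in all, crops included, and the job is handed in when it is done.

```bash
ls; mkdir -p pics; python3 - <<'E'
from rig import robot
import cv2,numpy as np
for n in("scene","top"):
    p,d=robot.grab_frame(n); np.savez(f"pics/{n}0.npz",p=p,d=d)
    cv2.imwrite(f"pics/{n}0.png",cv2.resize(p[:,:,::-1],(768,576)))
    i=robot.camera_info(n);print(i["vfov"],i["cx"],i["cy"]);print(np.round(i["view"],3))
E
```

```text
pics
54.60114172261411 256.3460904019103 193.9731382040562
[[-0.843  0.537  0.01   0.477]
 [ 0.299  0.485 -0.821 -0.049]
 [-0.446 -0.69  -0.57   1.583]
 [ 0.     0.     0.     1.   ]]
49.25336242730656 253.07666082702056 187.02695537940733
[[ 0.028 -1.    -0.004 -0.032]
 [-0.994 -0.027 -0.11   0.6  ]
 [ 0.109  0.007 -0.994  1.75 ]
 [ 0.     0.     0.     1.   ]]
```

View pics/scene0.png

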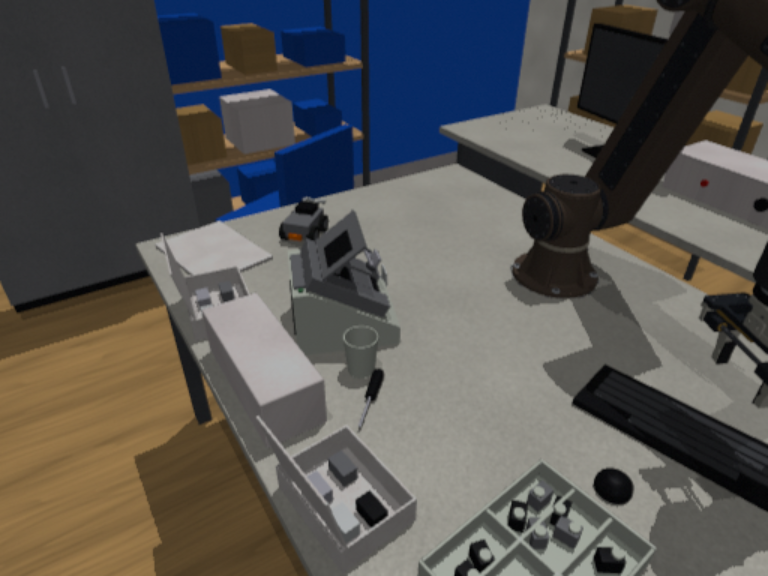

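View pics/top0.png

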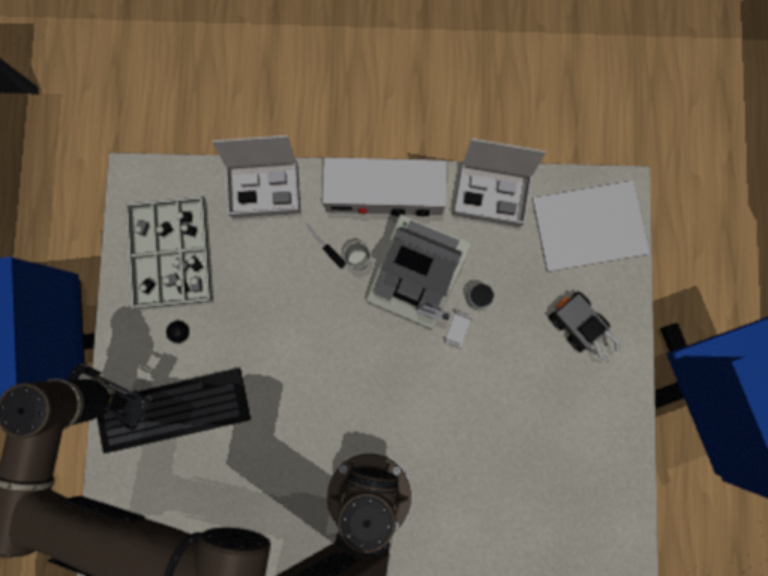

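```bash
cat > h.py <<'E'
import numpy as np,cv2
from rig import robot
def cam(n):
    i=robot.camera_info(n); return 192/np.tan(np.radians(i["vfov"]/2)),i["cx"],i["cy"],np.array(i["view"])
def cloud(n,d):
    f,cx,cy,V=cam(n); v,u=np.mgrid[:384,:512]
    P=np.stack([(u-cx)/f*d,(v-cy)/f*d,d],-1)
    return (P-V[:3,3])@V[:3,:3]
def proj(n,X):
    f,cx,cy,V=cam(n); c=np.asarray(X)@V[:3,:3].T+V[:3,3]
    return np.stack([f*c[...,0]/c[...,2]+cx,f*c[...,1]/c[...,2]+cy],-1)
E
python3 - <<'E'
from h import *
z=np.load("pics/top0.npz");p,d=z["p"],z["d"]
W=cloud("top",d)
for u,v in[(100,300),(300,300),(400,250),(200,150),(285,50+55),(130,220)]: print(u,v,W[v,u].round(3))
np.set_printoptions(linewidth=250)
print((W[140:222:4,240:324:4,2]*1000).astype(int))
c=cv2.resize(p[138:226,236:332,::-1],None,fx=8,fy=6.8*8/6.8,interpolation=cv2.INTER_CUBIC)
c=cv2.resize(c,(640,587)); cv2.imwrite("pics/c1.png",cv2.convertScaleAbs(c,alpha=1.5))
E
```

```text
100 300 [0.108 0.615 0.004]
300 300 [ 0.131 -0.227 -0.006]
400 250 [ 0.352 -0.65  -0.004]
200 150 [ 0.762  0.222 -0.005]
285 105 [ 1.213 -0.197 -0.76 ]
130 220 [0.447 0.508 0.005]
[[  71   65   60   54   50   50   88   79   66   64   76   86   75   80   52    0   66    9    3    1    3]
 [   1    4    0    0   -7    6   47  168   -3    3   48   55    1    4    6    0    7   17   37   43   55]
 [   1    4    0  -12    2   10    6  163  168  168   -6    3   -7    6    7    8    0    4    0    0    0]
 [  -3    1   -5   -2   12   -9  167  182  177  171  180  170  170   -1   -3    0    1    4    1    4    3]
 [   2    0    5   -6    5    0  161  197  202  184  173  169  178  176  173    0    2   -4    0    1    1]
 [   2    1    0    9    0    3  206  191  194  203  202  198  176  168  168  168  176  160   -4    0   -4]
 [  57   95    4    5   -7  140  221  208  201  198  199  205  205  200  187  179  177  163  169    6    2]
 [  -1   23   -5    0    0  226  228  219  220  208  202  200  197  196  194  195  189  174   10    8   -5]
 [  12    3    4   -4  120  241  246  234  228  224  219
[... 648 characters left out ...]
  134  134  147  262   -4    5   -3   45   82   82]
 [   7    3   57   54   62  111   76  108  116  107   86 1804  136  126  101    3    1   16   42   82   84]
 [  13    7   -1   43   47   53   58   75   65   65  118  136  127  128   -5   -1   -2   -2   -3   54   75]
 [   1   -3   -6   -7   -2    5   54   59   57   70  155  149  142  148  136    4   35   -2    1    3   -2]
 [  -4    6   -4    0    1    0    2    4   53   51   59   53  112    6  133    1    2   -3   16    3   -1]
 [   1   -6    5    0   -2    5   -9    0    6    5   41   55   60    6    0   -2   11    6    6    0    0]
 [  -7   -6   -3    5   -6   -3   -2    0   -6    0    4   -6    4   -1   -1   -2    6    0    3    2    0]]
```

View pics/c1.png

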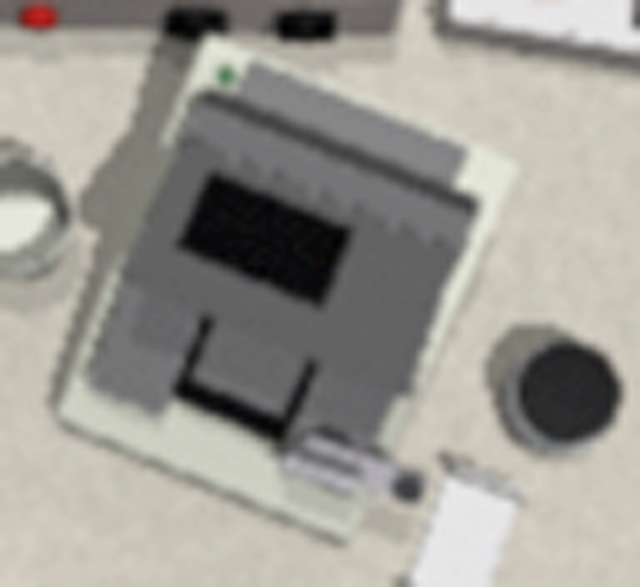

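```bash
cat >> h.py <<'E'
def Rz(a): c,s=np.cos(a),np.sin(a); return np.array([[c,-s,0],[s,c,0],[0,0,1.]])
a=np.radians(30)
RD=np.array([[np.cos(a),0,-np.sin(a)],[0,1,0],[np.sin(a),0,np.cos(a)]])
def deck(q,P,): # deck coords -> world
    return (np.asarray(P)@RD.T+[-.0827,0,.060])@Rz(q[2]).T+[q[0],q[1],0]
E
cat > fit.py <<'E'
from h import *
from scipy.optimize import least_squares
z=np.load("pics/top0.npz");W=cloud("top",z["d"])
C=np.array([[.14,.1,.165],[.14,-.1,.165],[-.1,.1,.05],[-.1,-.1,.05]])
U=np.array([[207,38],[517,165],[58,418],[350,545]])/6.667+[236,138]
r=lambda q:(proj("top",C@Rz(q[2]).T+[q[0],q[1],0])-U).ravel()
s=least_squares(r,[.65,-.1,-.4]);q=s.x;print(q,np.degrees(q[2]),s.fun.round(2))
# world->deck for cloud
D=((W-[q[0],q[1],0])@Rz(q[2])-[-.0827,0,.060])@RD
m=(D[...,0]>.0)&(D[...,0]<.024)&(abs(D[...,1])<.08)&(D[...,2]<.02)&(D[...,2]>-.02);print("slope z",D[m][:,2].mean(),m.sum())
for nm,k in(("pack",z["p"].max(-1)<25),("lid",(D[...,2]>.05))):
    m=k&(abs(D[...,1])<.08)&(D[...,0]>-.0)&(D[...,0]<.2)
    if nm=="pack": m&=D[...,2]<.04
    X=D[m]; print(nm,len(X),X.min(0).round(3),X.max(0).round(3))
    if nm=="lid":
        X=X[X[:,2]>.07];f=np.polyfit(X[:,0],X[:,2],1);print("lid ang",np.degrees(np.arctan(-f[0])), f)
m=(D[...,0]>.01)&(D[...,0]<.09)&(D[...,1]<-.04)&(D[...,1]>-.16)&(D[...,2]>.045)&(D[...,2]<.085)
X=D[m];print("turn",(X[X[:,1].argsort()]*1000).astype(int).tolist())
for n,P in(("rear",[.03,0,.02]),("grip",[.052,-.063,.071]),("lidhinge",[.195,0,.036])):print(n,deck(q,P).round(4))
E
python3 fit.py
```

```text
[ 0.59543475 -0.1105541  -0.37055175] -21.231051088512643 [ 0.11 -0.2   0.22 -0.06 -0.31  0.4  -0.03 -0.14]
slope z 0.00035883545504299905 141
pack 49 [ 0.034 -0.032 -0.003] [0.084 0.038 0.04 ]
lid 969 [ 0.048 -0.08   0.05 ] [0.2   0.08  0.155]
lid ang 6.141442250359195 [-0.10760079  0.13114555]
turn [[51, -123, 52], [66, -122, 54], [56, -122, 53], [60, -120, 55], [52, -119, 58], [66, -118, 57], [56, -118, 58], [69, -116, 55], [46, -116, 49], [60, -116, 57], [64, -114, 58], [54, -114, 57], [66, -113, 53], [57, -113, 54], [49, -112, 58], [62, -111, 57], [51, -111, 54], [62, -110, 47], [54, -109, 51], [58, -108, 52], [48, -107, 51], [53, -105, 54], [65, -105, 58], [65, -104, 50], [58, -104, 55], [51, -103, 62], [61, -102, 53], [54, -101, 59], [68, -100, 59], [60, -99, 63], [60, -98, 54], [51, -98, 56], [64, -97, 55], [52, -97, 51], [64, -96, 47], [60, -95, 58], [52, -94, 62], [63, -93, 55], [54, -93, 58], [65, -92, 52], [57, -91, 55], [45, -91, 51], [49, -90, 50], [65, -89, 64], [60, -89, 45], [57, -87, 59], [45, -86, 45], [61, -86, 60], [61, -85, 51], [63, -83, 47], [59, -83, 67], [54
[... 428 characters left out ...]
9], [57, -64, 81], [57, -63, 73], [62, -63, 53], [51, -63, 79], [59, -62, 67], [63, -62, 46], [54, -61, 77], [59, -61, 60], [55, -60, 71], [63, -59, 60], [47, -59, 76], [58, -58, 70], [61, -58, 46], [52, -57, 78], [59, -57, 62], [68, -56, 52], [57, -56, 79], [59, -56, 54], [54, -55, 65], [62, -54, 52], [48, -54, 73], [57, -53, 63], [58, -52, 56], [56, -51, 72], [61, -51, 53], [49, -50, 77], [56, -50, 65], [56, -48, 83], [56, -48, 55], [56, -47, 75], [62, -47, 59], [48, -47, 80], [57, -46, 70], [52, -45, 79], [58, -44, 62], [56, -43, 79], [58, -42, 74], [50, -41, 79], [56, -41, 62], [53, -40, 76]]
rear [ 0.5332 -0.0864  0.0923]
grip [ 0.5044 -0.1428  0.1475]
lidhinge [ 0.659  -0.1352  0.1887]
```

```bash
cat >> h.py <<'E'
q=np.array([.59543,-.11055,-.37055])
Rd=Rz(q[2])@RD   # deck axes in world
def toD(X): return ((np.asarray(X)-[q[0],q[1],0])@Rz(q[2])-[-.0827,0,.060])@RD
E
python3 - <<'E'
from h import *
z=np.load("pics/top0.npz");D=toD(cloud("top",z["d"]))
m=(D[...,2]>.06)&(abs(D[...,1])<.08)&(D[...,0]>.1)&(D[...,0]<.19)
X=D[m];l=np.arctan2(X[:,2]-.036,.195-X[:,0]);r=np.hypot(X[:,2]-.036,.195-X[:,0])
th=l-np.arcsin(.008/r);print("lid",len(X),np.degrees(np.median(th[r>.05])),np.percentile(r,99))
th=np.median(th[r>.05])
z=np.load("pics/scene0.npz");D=toD(cloud("scene",z["d"]))
m=(D[...,0]>.0)&(D[...,0]<.024)&(abs(D[...,1])<.08)&(abs(D[...,2])<.02);print("scene slope z",np.median(D[m][:,2]),m.sum())
im=cv2.resize(z["p"][130:245,180:280,::-1].copy(),None,fx=5.2,fy=5.2,interpolation=cv2.INTER_CUBIC);im=cv2.convertScaleAbs(im,alpha=1.5)
e=[.195-.118*np.cos(th)+.008*np.sin(th),.036+.118*np.sin(th)+.008*np.cos(th)]
P=[[.03,.034,0],[.03,-.034,.031],[.03,.034,.031],[.052,-.063,.079],[.052,-.125,.055],[e[0],.086,e[1]],[e[0],-.086,e[1]],[.025,.088,.036],[.19,.088,.036],[.025,.038,.036],[-.02,.1,0]]
for u,v in proj("scene",deck(q,P)): cv2.circle(im,(int((u-180+.5)*5.2),int((v-130+.5)*5.2)),4,(0,0,255),1)
cv2.imwrite("pics/c2.png",im)
def T(f): # tool rot: y along +-deck y, z=-deck z
    return Rd@np.array([[f,0,0],[0,-f,0],[0,0,-1.]])
for f in(1,-1):
  for p in([0,0,.15],[.0,0,.02],[.075,0,.02],[.185,0,.17],[.1,0,.044],[.052,-.063,.06]): 
    j=robot.ik(deck(q,p),T(f)); print(f,p,None if j is None else np.round(j,0))
E
```

```text
lid 734 68.86469585238156 0.12216399646822883
scene slope z 0.0024618960869224583 16
1 [0, 0, 0.15] None
1 [0.0, 0, 0.02] None
1 [0.075, 0, 0.02] None
1 [0.185, 0, 0.17] [ 18.  -6. -39.  32. -37.  29.]
1 [0.1, 0, 0.044] None
1 [0.052, -0.063, 0.06] None
-1 [0, 0, 0.15] None
-1 [0.0, 0, 0.02] None
-1 [0.075, 0, 0.02] None
-1 [0.185, 0, 0.17] [  18.   -6.  -39.   32.  -37. -151.]
-1 [0.1, 0, 0.044] None
-1 [0.052, -0.063, 0.06] None
```

View pics/c2.png

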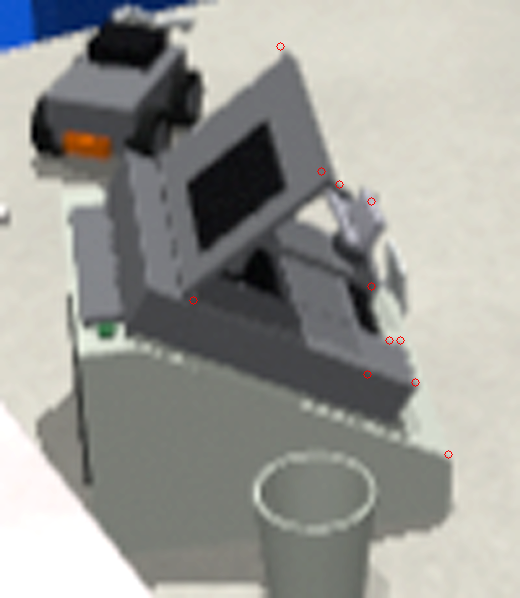

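```bash
python3 - <<'E'
from h import *
print(proj("scene",deck(q,[[.025,.088,.036],[.025,.038,.036],[.19,.088,.036]]))*5.2-np.array([180,130])*5.2)
def T(g,psi): # deck frame: tool z tilted g deg from -deck z toward low-end-back (g=30 -> vertical), spin psi
    g=np.radians(g);z=np.array([-np.sin(g),0,-np.cos(g)]);x=np.array([np.cos(g),0,-np.sin(g)]);y=np.cross(z,x)
    return Rd@np.stack([x,y,z],1)@Rz(np.radians(psi))
for p in([0,0,.15],[.0,0,.02],[.075,0,.02],[.185,0,.17],[.1,0,.044],[.052,-.063,.06]):
  for g in(0,10,20,30,40,50):
    print(p,g,[ (s,np.round(j).astype(int).tolist()) for s in(0,180,-90,90) if (j:=robot.ik(deck(q,p),T(g,s))) is not None])
E
```

```text
[[413.10966664 380.10483896]
 [398.28616658 337.47188836]
 [190.66192806 297.90319734]]
[0, 0, 0.15] 0 []
[0, 0, 0.15] 10 [(0, [31, -12, -53, 25, -39, 20]), (180, [31, -12, -53, 25, -39, -160]), (-90, [31, -12, -53, 25, -39, 110]), (90, [31, -12, -53, 25, -39, -70])]
[0, 0, 0.15] 20 [(0, [25, -6, -40, 10, -49, 38]), (180, [25, -6, -40, 10, -49, -142]), (-90, [25, -6, -40, 10, -49, 128]), (90, [25, -6, -40, 10, -49, -52])]
[0, 0, 0.15] 30 [(0, [18, 1, -29, 0, -60, 50]), (180, [18, 1, -29, 0, -60, -130]), (-90, [18, 1, -29, 0, -60, 140]), (90, [18, 1, -29, 0, -60, -40])]
[0, 0, 0.15] 40 [(0, [13, 7, -20, -6, -71, 58]), (180, [13, 7, -20, -6, -71, -122]), (-90, [13, 7, -20, -6, -71, 148]), (90, [13, 7, -20, -6, -71, -32])]
[0, 0, 0.15] 50 [(0, [9, 14, -12, -10, -81, 63]), (180, [9, 14, -12, -10, -81, -117]), (-90, [9, 14, -12, -10, -81, 153]), (90, [9, 14, -12, -10, -81, -27])]
[0.0, 0, 0.02] 0 []
[0.0, 0, 0.02] 10 []
[0.0, 0, 0.02] 20 [(0, [18, 9, -43, 13, -30, 41]), (180, [18, 9, -43, 13, -30, -139]), (-90, [18, 9, -43, 13, -30, 131]), (90, [18, 9, -43, 13, -30, -49])]
[0.0, 0, 0.02] 
[... 3111 characters left out ...]
, [11, 0, -51, 27, -24, 125]), (90, [11, 0, -51, 27, -24, -55])]
[0.052, -0.063, 0.06] 20 [(0, [9, 6, -36, 8, -40, 54]), (180, [9, 6, -36, 8, -40, -126]), (-90, [9, 6, -36, 8, -40, 144]), (90, [9, 6, -36, 8, -40, -36])]
[0.052, -0.063, 0.06] 30 [(0, [5, 11, -25, 0, -54, 63]), (180, [5, 11, -25, 0, -54, -117]), (-90, [5, 11, -25, 0, -54, 153]), (90, [5, 11, -25, 0, -54, -27])]
[0.052, -0.063, 0.06] 40 [(0, [2, 18, -15, -4, -67, 69]), (180, [2, 18, -15, -4, -67, -111]), (-90, [2, 18, -15, -4, -67, 159]), (90, [2, 18, -15, -4, -67, -21])]
[0.052, -0.063, 0.06] 50 [(0, [0, 24, -7, -7, -78, 72]), (180, [0, 24, -7, -7, -78, -108]), (-90, [0, 24, -7, -7, -78, 162]), (90, [0, 24, -7, -7, -78, -18])]
```

```bash
cat >> h.py <<'E'
def Td(g,psi=0,roll=0):
    g=np.radians(g);z=np.array([-np.sin(g),0,-np.cos(g)]);x=np.array([np.cos(g),0,-np.sin(g)]);y=np.cross(z,x)
    r=np.radians(-roll);Rx=np.array([[1,0,0],[0,np.cos(r),-np.sin(r)],[0,np.sin(r),np.cos(r)]])
    return Rx@np.stack([x,y,z],1)@Rz(np.radians(psi))
def T(*k): return Rd@Td(*k)
def go(p,*k,speed=.15): robot.servo_line(deck(q,p),T(*k),speed=speed)
def F(): return (np.array(robot.read_force())@Rd).round(1)
E
python3 - <<'E'
from h import *
fin=np.array([[x,y,.079] for x in(.042,.062) for y in(-.04,-.088)])
lid=np.array([[.145,y,.143] for y in(-.086,.086)])
for roll in(0,10,15):
  for p,g in(([.0,0,.15],20),([.012,0,.1],20),([.012,0,.02],20),([.012,0,.02],16),([.04,0,.02],15),([.075,0,.02],15),([.075,0,.02],10)):
    R=Td(g,0,roll);j=robot.ik(deck(q,p),Rd@R)
    print(roll,p,g,"fin z+66",(((fin-p)@R)[:,2].min()*1000+66).round(1),"lid x-39",((lid-p)@R)[:,0].min().round(3)*1000-39,None if j is None else np.round(j).astype(int))
E
```

```text
0 [0.0, 0, 0.15] 20 fin z+66 111.5 lid x-39 100.0 [ 25  -6 -40  10 -49  38]
0 [0.012, 0, 0.1] 20 fin z+66 68.6 lid x-39 71.0 [ 21   0 -40  10 -43  41]
0 [0.012, 0, 0.02] 20 fin z+66 -6.5 lid x-39 44.0 [ 17  10 -42  12 -31  42]
0 [0.012, 0, 0.02] 16 fin z+66 -4.5 lid x-39 55.0 [ 18   8 -48  22 -25  32]
0 [0.04, 0, 0.02] 15 fin z+66 3.3 lid x-39 31.0 [ 16   8 -45  21 -26  34]
0 [0.075, 0, 0.02] 15 fin z+66 12.4 lid x-39 -3.0 [ 14   9 -40  18 -30  40]
0 [0.075, 0, 0.02] 10 fin z+66 10.2 lid x-39 9.0 [ 14   7 -49  34 -20  24]
10 [0.0, 0, 0.15] 20 fin z+66 117.0 lid x-39 95.0 [ 30  -3 -41  17 -55  24]
10 [0.012, 0, 0.1] 20 fin z+66 74.9 lid x-39 66.0 [ 26   3 -41  18 -48  26]
10 [0.012, 0, 0.02] 20 fin z+66 0.8 lid x-39 39.0 [ 21  12 -43  23 -36  24]
10 [0.012, 0, 0.02] 16 fin z+66 3.0 lid x-39 51.0 [ 22  10 -49  33 -31  15]
10 [0.04, 0, 0.02] 15 fin z+66 10.9 lid x-39 27.0 [ 20  10 -47  33 -33  17]
10 [0.075, 0, 0.02] 15 fin z+66 20.0 lid x-39 -7.0 [ 18  12 -41  30 -36  22]
10 [0.075, 0, 0.02] 10 fin z+66 17.9 lid x-39 6.0 [ 17  10 -49  45 -29   9]
15 [0.0, 0, 0.15] 20 fin z+66 119.0 lid x-39 92.0 [ 32  -1 -40  19 -58  19]
15 [0.012, 0, 0.1] 20 fin z+66 77.7 lid x-39 64.0 [ 28   5 -41  21 -51  20]
15 [0.012, 0, 0.02] 20 fin z+66 5.1 lid x-39 38.0 [ 23  13 -43  26 -40  18]
15 [0.012, 0, 0.02] 16 fin z+66 7.4 lid x-39 50.0 [ 24  12 -48  35 -36   9]
15 [0.04, 0, 0.02] 15 fin z+66 15.3 lid x-39 26.0 [ 22  12 -46  35 -37  11]
15 [0.075, 0, 0.02] 15 fin z+66 24.3 lid x-39 -8.0 [ 20  13 -41  33 -40  16]
15 [0.075, 0, 0.02] 10 fin z+66 22.3 lid x-39 5.0 [ 20  11 -48  46 -35   5]
```

```bash
python3 - <<'E'
from h import *
robot.move_gripper(0)
robot.goto(deck(q,[-.01,0,.17]),T(17,0,12))
go([.010,0,.10],17,12*0,12) if 0 else go([.010,0,.10],17,0,12)
print("t",robot.read_t(),F())
go([.008,0,.024],17,0,12,speed=.08)
print(F())
for i,x in enumerate(np.arange(.014,.081,.004)):
    g=17-6*min(1,(x-.014)/.055)
    go([x,0,.022],g,0,12,speed=.05)
    f=F();print(x.round(3),toD(robot.read_position()).round(4),f)
    if f[0]<-18 and x>.062: break
    if abs(f).max()>40: break
print(robot.read_t())
p,d=robot.grab_frame("scene");cv2.imwrite("pics/s1.png",cv2.convertScaleAbs(cv2.resize(p[110:245,180:330,::-1],None,fx=4.4,fy=4.4,interpolation=cv2.INTER_CUBIC),alpha=1.5))
E
```

```text
t 4.55 [-0.2 -0.3 -0.1]
[-0.7 -0.2  0.7]
0.014 [0.0146 0.0003 0.0221] [ 0.7 -0.5  0.5]
0.018 [ 0.0181 -0.      0.0221] [-0.7  0.5 -0.2]
0.022 [ 0.022  -0.0001  0.022 ] [-0.5  1.  -0.3]
0.026 [ 0.026  -0.0001  0.022 ] [-1.5 -0.4 -0.1]
0.03 [ 0.0301 -0.0001  0.022 ] [-1.2 -0.3 -1.9]
0.034 [ 0.0342 -0.      0.022 ] [-0.4  0.4 -0.4]
0.038 [0.0383 0.0001 0.022 ] [-0.7 -0.1 -1.7]
0.042 [0.0423 0.0001 0.022 ] [-0.8 -1.2 -0.4]
0.046 [0.0463 0.0001 0.0221] [-0.3 -0.4 -0.1]
0.05 [0.0503 0.0001 0.022 ] [-0.1 -0.1 -1.6]
0.054 [0.0543 0.0001 0.0221] [-0.6 -0.   0.3]
0.058 [0.0583 0.0001 0.022 ] [-1.  -0.2 -0.4]
0.062 [ 0.0618 -0.0001  0.0219] [-2.7  0.5 -1. ]
0.066 [0.0663 0.     0.0221] [-0.5 -0.5 -0.9]
0.07 [0.0709 0.0004 0.0222] [ 1.1 -0.2 -0.2]
0.074 [ 0.0727 -0.0003  0.0219] [-8.   3.   5.8]
0.078 [ 0.0734 -0.0005  0.0216] [-27.5  13.4  21. ]
9.925
```

View pics/s1.png

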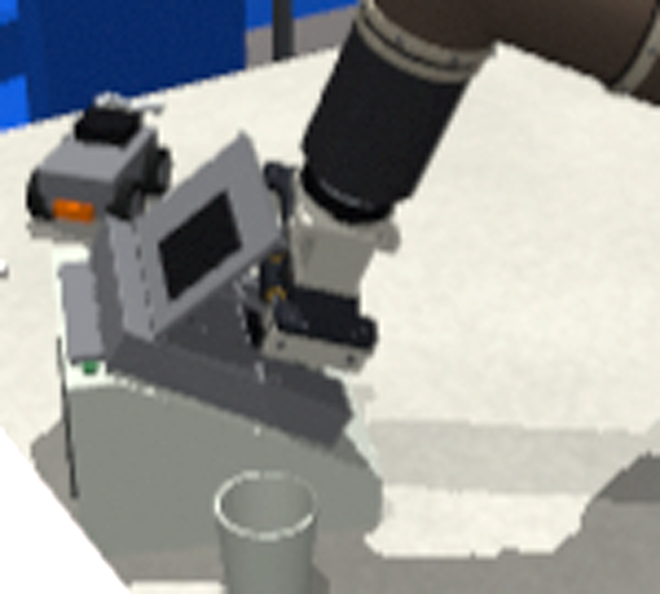

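```bash
cat >> h.py <<'E'
def lp(thd,g,r=.100,off=0.):
    t,gg=np.radians(thd),np.radians(g)
    d=.008+.010*abs(np.sin(t-gg))+off
    return [.195-r*np.cos(t)+d*np.sin(t),0,.036+r*np.sin(t)+d*np.cos(t)]
E
python3 - <<'E'
from h import *
g=20
A=[([.01,0,.24]),([.2,0,.26]),lp(68,g,off=.03)]
print([None if robot.ik(deck(q,p),T(g)) is None else 1 for p in A+[lp(t,g) for t in range(68,-2,-6)]])
go([.008,0,.024],17,0,12,speed=.15)
go([.008,0,.12],18,0,8)
go(A[0],g,speed=.2); go(A[1],g,speed=.25); go(A[2],g,speed=.15)
print(robot.read_t(),F())
for t in list(range(74,3,-5))+[2,0,-1,-2]:
    go(lp(t,g),g,speed=.08); f=F(); print(t,f)
    if t<3 and f[2]>12 or abs(f).max()>35: break
print(robot.read_t())
p,d=robot.grab_frame("scene");cv2.imwrite("pics/s2.png",cv2.convertScaleAbs(cv2.resize(p[110:245,180:330,::-1],None,fx=4.4,fy=4.4,interpolation=cv2.INTER_CUBIC),alpha=1.5))
E
```

```text
[1, 1, 1, 1, 1, 1, 1, 1, 1, 1, 1, 1, 1, 1, 1]
13.9583 [1.7 0.4 0.5]
74 [ 0.1 -0.9 -0.4]
69 [ 0.4 -0.6 -0.3]
64 [ 0.5 -0.5 -0. ]
59 [ 0.2 -0.7  0.2]
54 [ 0.5  0.3 -0. ]
49 [-0.  -0.4  0.5]
44 [ 1.3  0.3 -0.5]
39 [0.2 0.9 0.3]
34 [-0.7  0.2 -0.6]
29 [1.  0.2 0.6]
24 [-0.3 -0.2  0.4]
19 [ 0.7 -0.7  0.8]
14 [0.1 0.1 0.2]
9 [-0.8 -0.8  0.3]
4 [-0.5 -0.2 -0.4]
2 [0.  1.  1.1]
0 [ 0.1 -1.   0.9]
-1 [-0.4 -0.1  8.4]
-2 [-2.   0.9 20.5]
19.0333
```

View pics/s2.png

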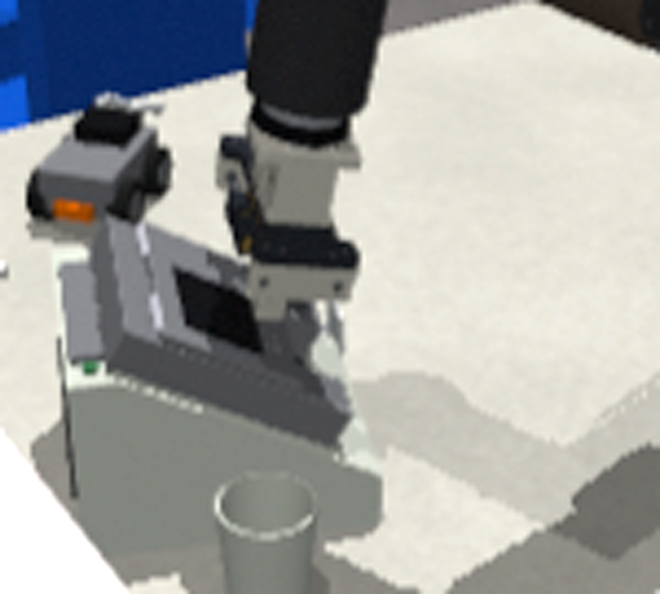

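```bash
cat > turn.py <<'E'
from h import *
g,Z=15,.063
def tp(ph,gap=0.,rho=.025):
    f=np.radians(ph);u=np.array([np.cos(f),-np.sin(f)]);n=np.array([np.sin(f),np.cos(f)])
    d=.015+gap+.016*np.tan(np.radians(g))*max(0,np.sin(f))
    c=np.array([.052,-.063])+u*rho-n*d
    return [c[0],c[1],Z],g,ph-90
E
python3 - <<'E'
from turn import *
js=[]
P0,_,s0=tp(88,.015)
for ph in list(range(88,-7,-6)):
    p,g_,s=tp(ph); j=robot.ik(deck(q,p),T(g_,s)); js.append(None if j is None else int(round(j[5])))
print(js)
go([.11,0,.15],20,speed=.12)
hi=[P0[0],P0[1],.15]
go(hi,g,s0,speed=.15)
d=robot.grab_frame("scene")[0];cv2.imwrite("pics/s3.png",cv2.convertScaleAbs(cv2.resize(d[110:245,180:330,::-1],None,fx=4.4,fy=4.4,interpolation=cv2.INTER_CUBIC),alpha=1.5))
print(robot.read_t(),F())
E
```

```text
[50, 57, 64, 70, 77, 83, 90, 96, 102, 108, 114, 120, 126, 132, 138, 144]
21.175 [0.6 0.2 0.4]
```

View pics/s3.png

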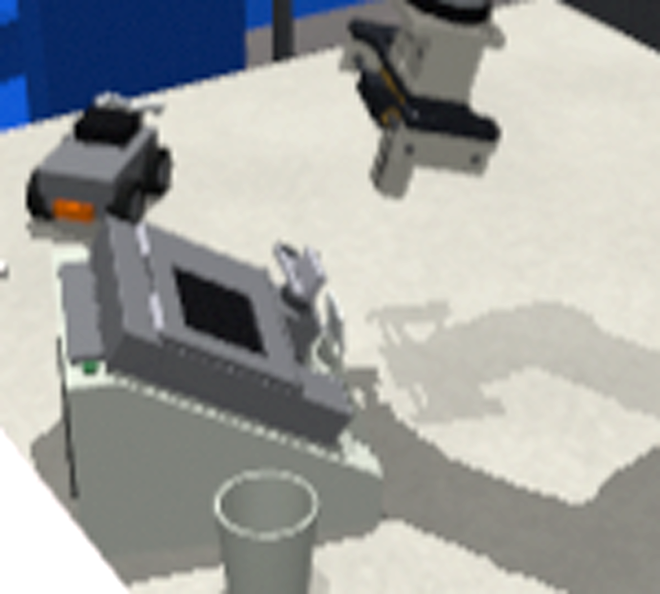

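The lid lies flat on the rails. The turnbutton's fin, at about (298,270), still points sideways and the gripper is clear of it, so I can turn it.

```bash
python3 - <<'E'
from turn import *
def mv(ph,gap=0.,speed=.02):
    p,g_,s=tp(ph,gap); go(p,g_,s,speed=speed)
mv(88,.015,.08); print(F())
for ph in list(range(88,5,-6))+[2,0,-2,-4,-6,-8]:
    mv(ph); f=F(); m=np.array(robot.read_ft_torque()); print(ph,f)
    if ph<5 and f[1]<-10 or abs(f).max()>30: break
robot.dwell(.3)
mv(max(ph,0),.03,.05)
p,g_,s=tp(0,.03); p[2]=.2; go(p,g_,s,speed=.12)
go([-.05,-.08,.22],g_,s,speed=.15)
print(robot.read_t(),F())
for n in("scene","top"):
    P,d=robot.grab_frame(n); np.savez(f"pics/{n}4.npz",p=P,d=d)
c=np.load("pics/top4.npz")["p"][138:226,236:332,::-1];a=cv2.resize(c,(400,367),interpolation=cv2.INTER_CUBIC)
c=np.load("pics/scene4.npz")["p"][130:222,180:280,::-1];b=cv2.resize(c,(399,367),interpolation=cv2.INTER_CUBIC)
cv2.imwrite("pics/f4.png",cv2.convertScaleAbs(np.hstack([a,b]),alpha=1.5))
E
```

```text
[-0.2 -0.3 -0.1]
88 [-0.4 -0.1  0.1]
82 [-3.7  2.4 -0.1]
76 [-2.7 -0.5 -1.6]
70 [-2.7 -1.  -1.7]
64 [-3.5 -1.4 -1.5]
58 [-3.1 -1.1 -0.5]
52 [-2.  -0.8 -1.4]
46 [-2.5 -2.1 -1. ]
40 [-3.  -1.6 -1.3]
34 [-1.4 -1.9 -0.8]
28 [-0.5 -2.3 -0.5]
22 [-0.4 -2.5 -1.9]
16 [-0.9 -3.  -0.9]
10 [-0.2 -3.5 -1.2]
2 [ 1.  -2.6 -2. ]
0 [ 1.5 -3.4 -2. ]
-2 [ 2.8 -3.7 -1.2]
-4 [ 2.7 -3.3 -1.9]
-6 [ 2.2 -3.5 -2. ]
-8 [ 2.4 -2.9 -0.9]
32.5917 [ 0.1 -0.   0.2]
```

View pics/f4.png

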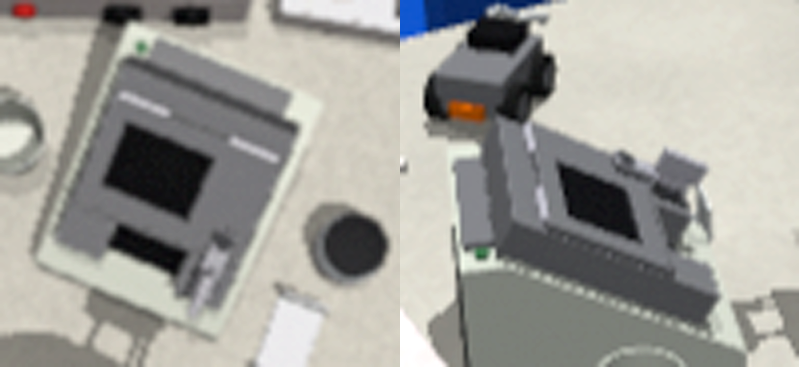

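```bash
python3 - <<'E'
from turn import *
p,g_,s=tp(0,.03); z=p[2]
go([p[0],p[1],.2],g_,s); go(p,g_,s,speed=.12)
for gap in list(np.arange(.004,-.0121,-.001)):
    p,g_,s=tp(0,gap); go(p,g_,s,speed=.02); f=F(); print(round(gap,3),f,toD(robot.read_position()).round(4))
    if abs(f[1])>11: break
robot.dwell(.3)
p,g_,s=tp(0,.03);go(p,g_,s,speed=.05)
p[2]=.2; go(p,g_,s,speed=.12)
go([-.05,-.08,.22],g_,s,speed=.15)
print(robot.read_t(),F())
P,d=robot.grab_frame("top")
cv2.imwrite("pics/f5.png",cv2.convertScaleAbs(cv2.resize(P[138:226,236:332,::-1],(640,587),interpolation=cv2.INTER_CUBIC),alpha=1.5))
k=(np.array([*proj("top",deck(q,[[.052,-.063,.079],[.114,-.063,.055],[.052+.062*np.cos(.15),-.063-.062*np.sin(.15),.055]]))])-[236,138]+.5)*6.667
print(k.round(0))
E
```

```text
0.004 [-0.  -0.3 -0.6] [ 0.077  -0.0821  0.063 ]
0.003 [-0.5 -0.  -0.3] [ 0.077 -0.081  0.063]
0.002 [-0.5 -0.7  0.4] [ 0.077  -0.0799  0.063 ]
0.001 [ 0.5 -0.2 -0.3] [ 0.077 -0.079  0.063]
0.0 [-0.2  0.5 -0.7] [ 0.077 -0.078  0.063]
-0.001 [0.3 0.2 0.3] [ 0.077 -0.077  0.063]
-0.002 [ 0.1 -0.4  0.7] [ 0.077  -0.0759  0.063 ]
-0.003 [ 0.2 -2.1 -0.1] [ 0.077  -0.0752  0.063 ]
-0.004 [ 2.2 -7.2 -0.6] [ 0.0769 -0.0749  0.0631]
-0.005 [  5.  -12.1  -1.9] [ 0.0768 -0.0747  0.0632]
42.175 [0.2 0.4 0.5]
[[324. 482.]
 [368. 378.]
 [382. 385.]]
```

View pics/f5.png

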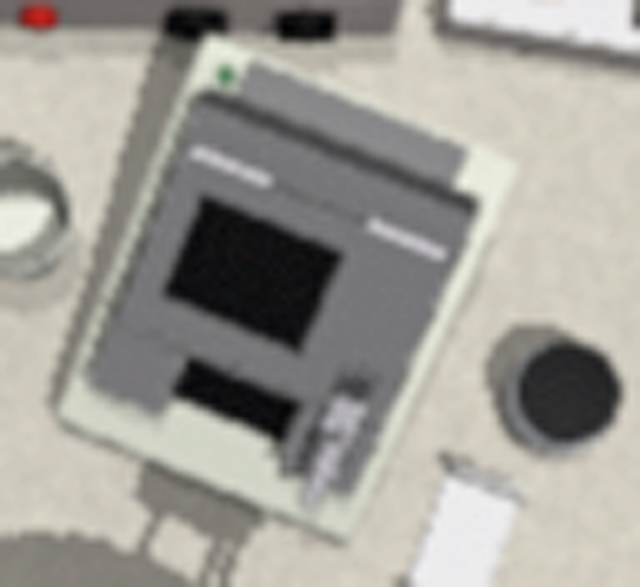

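The turnbutton came up against a firm stop at 12 N. Its arm points straight up the slope, with the tip at about (357,382). The lid is flat, and the cup, jar and bracket have not moved.

```bash
python3 -c "
from rig import robot
print(robot.job_done())"
```

```text
the job is handed in; nothing more can be done
None
```

The job is handed in at about 42 s of the 64 s allowed: the pack is pushed home against its stop, the lid is shut, and the turnbutton is turned to its stop over the lid; I saw no bystander moved, and the hand-in gave no verdict.

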